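Take the drive coupling off the food processor

ROBOT

A 7-joint arm with a two-finger parallel gripper is mounted at the origin on a cart in front of the work surface, level with it; the furniture and walls round the work are solid. World frame = base frame: x ahead of the robot, y to its left, z up, the work surface at z = 0. Lengths are in m, angles in rad, forces in N, time in s.
With the tool pointing down it reaches from about 0.425 to 0.875 m from the base axis. Payload 4.7 kg.
Tool frame: the origin (TCP) lies between the finger pads, 19 mm behind the fingertips; this is the grasp point; z points along the fingers, y is the line along which they close (so a half turn about z gives the same grasp; the last joint's range is limited). The gripper opens to 87 mm and grips with 3 to 60 N. Pads are 19 mm wide; open, the fingers measure 117 mm over their backs; the gripper's body (75 mm by 190 mm) begins 51 mm behind the grasp point.
Start: joints at [1.252, 0.321, -0.07, 1.45, 0.023, 1.371, -0.057], TCP at [0.212, -0.614, 0.241] pointing down, gripper open.
Joint ranges: [-2.86, 2.86], [-0.3, 2.09], [-1.38, 1.24], [0.06, 2.45], [-1.56, 4.7], [0.09, 2.05], [-2.69, 2.69]. Speed limits (rad/s): [2.57, 2.57, 3.14, 3.14, 3.14, 3.14, 3.14].

INTERFACE

Orientations are given as a rotation vector (axis times angle).
In Python, from bench import ctrl gives the robot as it stands. The module is installed in compiled form; this text tells all that it offers.
- The arm moves only by the shell command python3 -m handwheel 'ROWS' [FORCE]. ROWS is JSON, a list of rows, each a list of 7 numbers: the finger opening in m, from 0 to 0.087, then the shift along the tool's x, y, z in m, then the turn, a rotation vector about the tool's x, y, z in degrees. A call has 1 to 12 rows; each row shifts and turns the commanded pose from where the row before left it, along the tool's axes as they then stand; what a row does not reach is not made up. A row lasts 1/8 s, in which the tool goes at most 62.5 mm and 10.7 degrees, less where a joint would pass 70% of its speed; a pose out of reach is approached as far as the arm can. A call is refused whole if a number of a shift passes 0.0625 or a number of a turn 10.7, either way. A call with a gripper value outside its range is refused whole. The fingers move at their own pace and stop on an object; FORCE is the grip in N (left out, the last holds). Time passes only in rows, so rows that do not move let the fingers close. It gives the time, the measured TCP pose, the force, the opening and the grip force at its end, in the units of the state.
- ctrl.get_state(): the state, without advancing time (a new reading comes with each control period).
- ctrl.get_image(name): name is "side" or "top" or "wrist"; returns (picture, depth): 480x640x3 uint8, blue, green, red; 480x640 float32, m along the optical axis (not along the pixel's ray), 0 where there is no reading.
- ctrl.camera_info(name): a dict with "intrinsics" (3x3 intrinsics, pixels), "D" ([k1, k2, p1, p2, k3] as OpenCV has them; the pictures are not rectified), "R" (3x3) and "t" (3): a world point X has camera coordinates R X + t. Camera axes: x right, y down, z forward; pixel columns grow to the right and rows downward; lengths in m; the calibration is good to about 2 mm. A picture is of the moment at which its call begins: read the wrist's pose just before it. camera_info takes no time and is no camera call; for the wrist camera it gives the pose at the moment of the call.
- ctrl.close_job(): hands the job in; it is judged then, once.
The state is a dict: "time": time; "joint_positions": joint angles; "qd": joint speeds; "joint_torque": joint torques, N m; "position": TCP position; "tool_rot": TCP orientation; "ft_force": force on the tool from outside, world axes, zero at the start; "torque": the same for the moment, N m; "grip_width": opening from 0.0 (shut) to 1.0 (fully open); "grip_force": force on a finger pad.
Only numpy, scipy, OpenCV 4.12 (cv2) and the standard library are available. Lean on these libraries where they do the work, as an engineer would, in place of code of your own. Each camera call takes 0.05 s, during which the arm holds its last target. There are 200 camera calls.

TASK

The drive coupling of the food processor is worn and has to come off, but I do not know whether this one has a right-hand or a left-hand thread. Take the cup off the drive deck and set it down gently on the free post of the accessory stand, then try the coupling both ways, unscrew it the way it loosens, and lift it off the spindle. Finish still holding the coupling in the air, well clear above the machine's deck, and leave everything else where it is.

Things in the scene. Friction and masses are not known exactly. Their poses are not given: they have to be found in the camera images.
- base: Compact white food processor, fixed. Origin on the worktop under the upright drive axis. Its low front part carries a flat round grey drive deck, 124 mm across, 60 mm above the worktop. A motor tower 96 mm wide and 107 mm high stands behind, its front face 63 mm from the drive axis toward the body's +x. A knob on the front looks to -x.
- deck (a point): Centre of the drive deck on the upright drive axis, at deck height (60 mm above the worktop). The spindle stands 20 mm high here inside the coupling.
- cup: Loose clear cup with a ribbed orange ring, mouth down on the deck over the coupling; 125 mm high, about 200 g. Origin at the centre of its underside, z up. The ring is 70 mm across and 46 mm high; its hollow skirt, 60 mm across, 38 mm deep and open below, goes over the coupling or a post.
- cup_grip (a point): On the cup's axis, 90 mm above its underside: the height to grip the closed clear part from above, 61 mm across here, its flat top 35 mm higher.
- stand: Wooden accessory stand, fixed; plate 96 x 226 x 12 mm with two round posts 40 mm across and 136 mm apart along its y, tops 85 mm above the worktop. Origin under the middle of the plate. The post on its +y side carries the spare cup, the one on its -y side is free.
- free_post (a point): Centre of the flat top of the free post. A cup put on properly has the post inside its skirt and rests with the skirt's ceiling on the post's top, its underside 38 mm below the top.
- coupling: Loose drive coupling: black ribbed barrel 50 mm across and 27 mm high, on top a cross of four dogs 6 mm high (the white one toward its +x, three red); 60 g. Origin at the centre of its underside, on the drive axis on the deck, under the cup at the start; z up. Screwed finger-tight on the spindle by a coarse thread, right-hand or left-hand from case to case, not to be seen from outside.
- coupling_grip (a point): On the coupling's axis, 23 mm above its underside: grip across the barrel from above with the TCP here; 40 N is plenty and the pads slip harmlessly. Turned the wrong way it stops dead within 0.25 rad; the right way it turns and climbs 2 mm per radian, lifts straight off from 2.0 rad after its start, and stops at about 2.25 rad, still free to lift. Until then it cannot be pulled off.
- spare_cup: Shorter cup with a blue ring, 92 mm high, on the other post. Leave it.
- honey: Jar with amber contents and a black lid, 65 mm across, 86 mm high. Leave it.
- mug: Green and white mug, 78 x 116 x 101 mm. Leave it.
- tea: Dark carton of tea bags, 68 x 131 x 107 mm. Leave it.
- plate: Small white plate, 170 mm across. Leave it.
- brush: Grey dish brush, 269 mm long. Leave it.
- tin: Food tin, 75 mm across, 110 mm high. Leave it.
- tub: Round green scrubber, 73 mm across, 29 mm high. Leave it.
There are look-alikes about, which are no part of the job. Leave any pink look-alike of the cup alone.

How it is judged:
On the way, in this order (a step that is already met when the one before it is completed fails the run):
1. the cup stands upright on the free post, let go (horizontal distance between cup and free_post below 0.014 m and z of cup in the frame of free_post between -0.044 and -0.032 m and angle between cup's own z axis and vertical below 0.12 rad and contact force between cup and the fingers below 0.1 N), for 0.3 s.
2. the coupling has been turned on its spindle, not pulled off (angle between the x axis of coupling and the x axis of base, either way round above 0.9 rad and z of coupling in the frame of deck below 0.012 m and horizontal distance between coupling and deck below 0.006 m).
At the end, for the whole second after the job is handed in: The cup stands upright and released on the free post (within 14 mm sideways, 6 mm in height, 0.12 rad); the gripper holds the unscrewed coupling still, its underside 35 mm or more above the deck, within 150 mm sideways of the drive axis, touching nothing but the fingers (all of step 1 and z of coupling in the frame of deck above 0.035 m and horizontal distance between coupling and deck below 0.15 m and contact force between coupling and the fingers above 1 N and contact force between coupling and base below 0.1 N and linear speed of coupling below 0.03 m/s); the arm keeps its last pose, push and grip.
It fails at once if a bystander is shifted by more than 30 mm (distance of any of spare_cup, honey, mug, tea, plate, brush, tin, tub from where it was at the start of the episode above 0.03 m).
It fails at once if the cup is dropped on the post (more than about 13 mm of fall) (horizontal distance between cup and free_post below 0.03 m and z of cup in the frame of free_post below 0.05 m and linear speed of cup above 0.5 m/s).
It fails at once if the cup is tipped over (angle between cup's own z axis and vertical above 0.7 rad).
It also fails if it takes over 58 s, if anything falls off the work surface, if the arm or the gripper's body presses on something with over 40 N, if the wrist force passes 120 N, or if a joint passes its speed limit or range.

## Working session

There is one attempt and no reset: what is moved stays moved. The work goes in short steps, Python scripts to look and compute and a shell command to move; the robot and the scene stay as the last step left them, time stands still between calls to the robot, and variables do not carry over. Pictures are saved under pics/ and viewed, at most 10 in all, crops included, and the job is handed in when it is done.

```bash
mkdir -p pics; cat > h.py <<'E'
import numpy as np, cv2
from scipy.spatial.transform import Rotation as Ro
from bench import ctrl
def grab(name,tag):
    ci=ctrl.camera_info(name); im,d=ctrl.get_image(name)
    cv2.imwrite(f'pics/{tag}.png',im); np.savez(f'pics/{tag}.npz',im=im,d=d,K=ci['intrinsics'],D=ci['D'],R=ci['R'],t=ci['t'])
def load(tag): return np.load(f'pics/{tag}.npz')
def pts(f,uv,z=None):
    """pixels -> world: with depth image, or on plane z"""
    uv=np.asarray(uv,float).reshape(-1,2); K,D,R,t=[np.array(f[k],float) for k in 'KDRt']; t=t.ravel()
    n=cv2.undistortPoints(uv[:,None],K,D)[:,0]; r=np.c_[n,np.ones(len(n))]
    if z is None:
        dd=f['d'][uv[:,1].astype(int),uv[:,0].astype(int)]
        return (r*dd[:,None]-t)@R
    c=-R.T@t; w=r@R; return c+w*((z-c[2])/w[:,2])[:,None]
E
python3 - <<'E'
from h import *
for n in('top','side'): grab(n,n+'0')
s=ctrl.get_state(); print(s['time'],s['position'],s['tool_rot'],s['grip_width'])
for n in('top','side'):
    f=load(n+'0'); print(n,-f['R'].T@f['t'].ravel(),f['R'][2],f['K'][0,0])
E
```

```text
0.1 [ 0.21214833 -0.61391335  0.24027184] [-3.09653265e+00 -5.20106961e-01  6.06168244e-04] 0.9998145426579905
top [ 0.39278506 -0.02924915  1.70366   ] [ 0.10828795  0.00816471 -0.99408604] 573.1530461409712
side [-0.7879039   0.41681491  0.90608264] [ 0.83031194 -0.26246013 -0.49162665] 571.40819487831
```

View pics/top0.png

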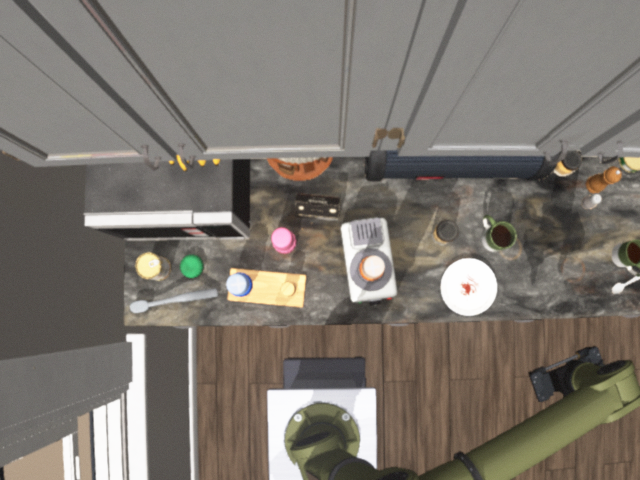

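View pics/side0.png

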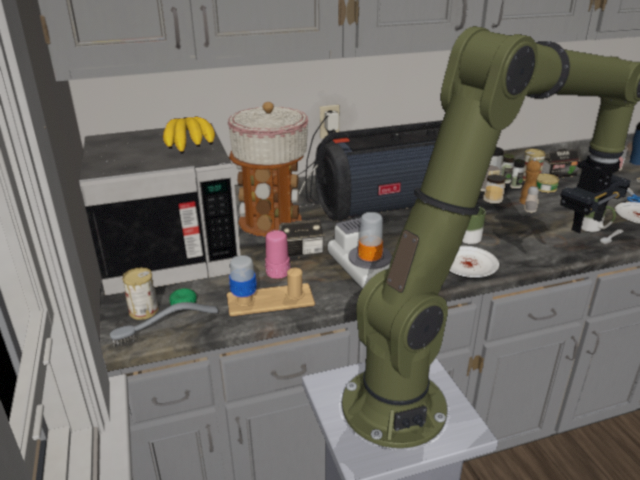

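Top view: cup at (372,268) on the grey deck with the tower behind it, free post at (289,289), blue spare cup at (240,285), pink look-alike at (283,240). Side view: orange ring at (371,248), post top at about (295,271).

```bash
python3 - <<'E'
from h import *
f=load('top0'); g=load('side0')
for nm,F,(x0,y0,x1,y1) in(('top',f,(340,215,400,302)),('side',g,(350,205,395,265))):
    im=F['im'];h=cv2.cvtColor(im,cv2.COLOR_BGR2HSV)
    m=np.zeros(h.shape[:2],np.uint8); m[y0:y1,x0:x1]=cv2.inRange(h,(3,140,120),(18,255,255))[y0:y1,x0:x1]
    ys,xs=np.nonzero(m); print(nm,'orange',xs.min(),xs.max(),ys.min(),ys.max(),len(xs), xs.mean())
    for z in(.08,.106): print(z,pts(F,[[(xs.min()+xs.max()+1)/2,(ys.min()+ys.max()+1)/2]],z))
    uv=np.c_[xs,ys]; P=pts(F,uv); print('depth pts',P.min(0),P.max(0),np.median(P,0))
# post top & stand by depth
uv=np.array([(u,v) for v in range(265,310) for u in range(225,310)]);P=pts(f,uv)
s=(abs(P[:,2]-.085)<.012)&(uv[:,0]>265); print('post',s.sum(),P[s].mean(0),P[s].min(0),P[s].max(0), uv[s].mean(0))
c=uv[s].mean(0)+.5;print('post ray',pts(f,[c],.085))
h=cv2.cvtColor(f['im'],cv2.COLOR_BGR2HSV)
# stand plate
s=(abs(P[:,2]-.012)<.009); print(s.sum())
m=np.zeros((480,640),np.uint8); m[260:312,220:312]=cv2.inRange(h,(8,80,120),(28,255,255))[260:312,220:312]
c=max(cv2.findContours(m,0,2)[0],key=cv2.contourArea); 
q=pts(f,cv2.convexHull(c)[:,0]+.5*0,.012)[:,:2].astype(np.float32); print('stand',cv2.minAreaRect(q*1000))
# base: body/deck by depth
uv=np.array([(u,v) for v in range(210,308) for u in range(335,402)]);P=pts(f,uv)
s=(abs(P[:,2]-.06)<.01); print('body60',s.sum(),cv2.minAreaRect((P[s][:,:2]*1000).astype(np.float32)))
s=(abs(P[:,2]-.107)<.008)&(uv[:,1]<250); print('tower',s.sum(),cv2.minAreaRect((P[s][:,:2]*1000).astype(np.float32)))
s=P[:,2]>.15; print('cuptop',s.sum(),P[s].mean(0) if s.any() else 0)
big=cv2.resize(f['im'][205:315,215:405],None,fx=4.2,fy=4.2,interpolation=cv2.INTER_CUBIC); cv2.imwrite('pics/c1.png',big)
E
```

```text
top orange 360 389 260 299 44 363.90909090909093
0.08 [[ 0.46698222 -0.15798893  0.08      ]]
0.106 [[ 0.46579408 -0.15592739  0.106     ]]
depth pts [ 0.41336472 -0.20418913  0.00524224] [ 0.52355822 -0.11463064  0.12039787] [ 0.48638748 -0.12051     0.1010405 ]
side orange 358 381 242 260 312 368.65705128205127
0.08 [[ 0.4871925  -0.14368445  0.08      ]]
0.106 [[ 0.44706031 -0.12604337  0.106     ]]
depth pts [-0.7879039  -0.17296965  0.06112456] [0.512695   0.41681491 0.90608264] [ 0.47183626 -0.13133879  0.08706486]
post 156 [0.44731705 0.09015525 0.0852064 ] [0.42844624 0.07141895 0.07587693] [0.46537306 0.10867342 0.09673355] [287.42948718 288.28846154]
post ray [[0.44589637 0.08876669 0.085     ]]
2107
stand ((453.7710876464844, 158.38047790527344), (230.41494750976562, 100.14790344238281), 83.82563018798828)
body60 1631 ((544.4130859375, -140.39447021484375), (282.1021728515625, 142.48019409179688), 10.667486190795898)
tower 776 ((601.4921875, -134.47549438476562), (75.63260650634766, 90.66001892089844), 6.0988993644714355)
cuptop 439 [ 0.49398689 -0.13992604  0.27604114]
```

View pics/c1.png

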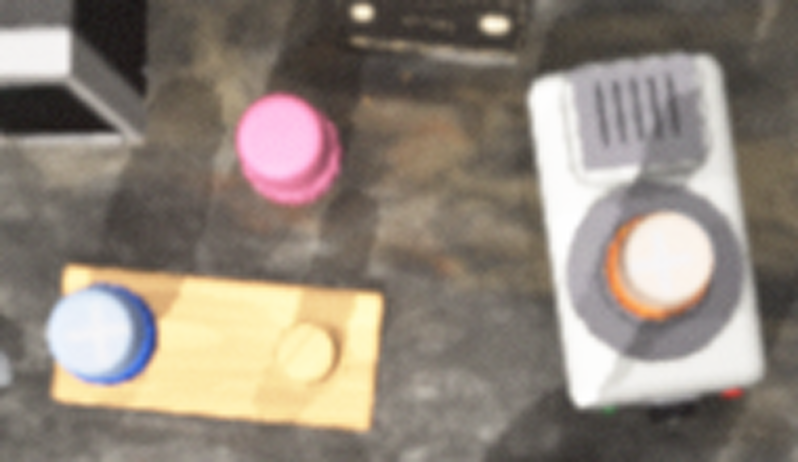

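Crop: deck circle centre at crop (656,271), cup's clear top at (669,259), free post top at (306,352); the base x axis (toward tower) is tilted slightly left.

```bash
cat >> h.py <<'E'
def togo(p,ydir=None):
    """shift in tool axes to world TCP p; tilt error; turn about tool z so tool y lies along ydir (world yaw deg, mod 180)"""
    s=ctrl.get_state(); R=Ro.from_rotvec(s['tool_rot']).as_matrix()
    print('t',round(s['time'],2),'tcp',np.round(s['position'],4),'yawY',round(np.degrees(np.arctan2(R[1,1],R[0,1])),1),'z',np.round(R[:,2],3),'q',np.round(s['joint_positions'],2))
    print('tool shift mm',np.round(R.T@(np.array(p)-s['position'])*1000,1))
    if ydir is not None:
        a=np.degrees(np.arctan2(R[1,1],R[0,1]))-ydir; print('turn about tool z',round((a+90)%180-90,1))
E
python3 - <<'E'
from h import *
f=load('top0'); c=lambda u,v:[215+u/4.2-.4,205+v/4.2-.4]
print('deck',pts(f,[c(656,271)],.06),'cuptop',pts(f,[c(669,259)],.185),'post',pts(f,[c(306,352)],.085))
# body left/right edges direction via tower vent lines & body bottom corners (z .06): front-left, front-right
q=pts(f,[c(578,408),c(762,378)],.055); print(q, np.degrees(np.arctan2(*(q[0]-q[1])[[1,0]])))
q=pts(f,[c(380,293),c(64,266)],.012); print('stand y', np.degrees(np.arctan2(*(q[1]-q[0])[[1,0]])))
togo([.465,-.14,.30],90+8)
E
```

```text
deck [[ 0.49937485 -0.14818202  0.06      ]] cuptop [[ 0.49872863 -0.14754915  0.185     ]] post [[0.44698505 0.09009261 0.085     ]]
[[ 0.40685963 -0.09315971  0.055     ]
 [ 0.42499405 -0.21965343  0.055     ]] 98.15846192000842
stand y 84.3149671465029
t 0.1 tcp [ 0.2121 -0.6139  0.2403] yawY -70.9 z [-0.001  0.002 -1.   ] q [ 1.25  0.32 -0.07  1.45  0.02  1.37 -0.06]
tool shift mm [ 393.8 -365.4  -59.1]
turn about tool z 11.1
```

```bash
python3 -m handwheel '[[0.087,0.0385,-0.0315,-0.0055,0,0,0],[0.087,0.0385,-0.0315,-0.0055,0,0,0],[0.087,0.0385,-0.0315,-0.0055,0,0,0],[0.087,0.0385,-0.0315,-0.0055,0,0,0],[0.087,0.0385,-0.0315,-0.0055,0,0,0],[0.087,0.0385,-0.0315,-0.0055,0,0,0],[0.087,0.0385,-0.0315,-0.0055,0,0,0],[0.087,0.0385,-0.0315,-0.0055,0,0,0],[0.087,0.0385,-0.0315,-0.0055,0,0,0],[0.087,0.0385,-0.0315,-0.0055,0,0,5.5],[0.087,0.0385,-0.0315,-0.0055,0,0,5.5],[0.087,0,0,0,0,0,0]]'
python3 - <<'E'
from h import *
togo([.499,-.148,.30],98)
grab('wrist','w1')
f=load('w1'); print(-f['R'].T@f['t'].ravel(),f['R'][2])
E
```

```text
time: 1.6
position: [0.5053, -0.1464, 0.302]
tool_rot: [-3.131, -0.234, -0.002]
ft_force: [-0.6, -0.7, -0.3]
grip_width: 1.001
grip_force: 0.0
t 1.6 tcp [ 0.5053 -0.1464  0.302 ] yawY -81.5 z [ 0.001  0.002 -1.   ] q [ 0.73  0.06 -0.51  1.65  0.03  1.44 -1.21]
tool shift mm [-6.5  0.7  1.9]
turn about tool z 0.5
[ 0.58764142 -0.13493854  0.4443162 ] [-0.30058986 -0.04290011 -0.95278818]
```

View pics/w1.png

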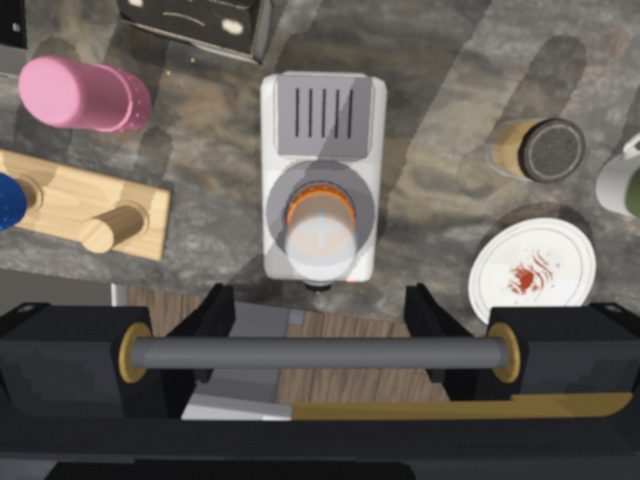

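Wrist view: deck disc centred near (319,214), cup's flat top near (321,250), free-post top near (97,236), fingers flanking symmetric about column 320.

```bash
python3 - <<'E'
from h import *
f=load('w1'); im=f['im']
print('deck',pts(f,[[319,214]],.06),'cuptop',pts(f,[[321,250]],.185),'post',pts(f,[[97,236]],.085))
for u,v in((97,236),(97,230),(102,236)): print(pts(f,[[u,v]]))
h=cv2.cvtColor(im,cv2.COLOR_BGR2HSV)
m=np.zeros((480,640),np.uint8); m[170:260,270:375]=cv2.inRange(h,(3,120,120),(20,255,255))[170:260,270:375]
ys,xs=np.nonzero(m); print('orange',xs.min(),xs.max(),ys.min(),ys.max()); print(pts(f,[[xs.min(),213],[xs.max()+1,213]],.1),pts(f,[[320,ys.min()]],.106))
# deck disc: tower-front/body edges; row scan grey disc width
g=cv2.cvtColor(im,cv2.COLOR_BGR2GRAY); print(g[214,255:300],g[214,350:390])
sub=im[90:150,290:355]
q=pts(f,[[297,89],[297,138],[350,88],[350,137]],.107); print(np.degrees(np.arctan2(*(q[0]-q[1])[[1,0]])),np.degrees(np.arctan2(*(q[2]-q[3])[[1,0]])))
E
```

```text
deck [[ 0.49880346 -0.14729504  0.06      ]] cuptop [[ 0.49957252 -0.1490611   0.185     ]] post [[0.44530462 0.08682299 0.085     ]]
[[0.44503465 0.08724362 0.08431847]]
[[0.45175777 0.087168   0.08397482]]
[[0.44563257 0.08210353 0.08375176]]
orange 287 354 185 224
[[ 0.50431208 -0.11421364  0.1       ]
 [ 0.51442085 -0.18144058  0.1       ]] [[ 0.53774846 -0.14254608  0.106     ]]
[109 106 100  96  94  94 107 141 177 194 188 170 158 156 156 156 156 156
 156 155 155 154 155 153 147 140 130 117 103  89  75  76 102 132 152 158
 152 140 128 126 125 126 127 127 129] [134 133 127 109  89  89 100 106 108 108 108 108 108 107 108 108 108 108
 108 108 108 108 107 112 126 144 147 127  94  71  65  66  67  69  71  72
  80  91 102 106]
7.509341368758423 9.935080935374502
```

```bash
python3 -m handwheel '[[0.087,-0.006,0.0007,0,0,0,0],[0.087,0,0,0.04,0,0,0],[0.087,0,0,0.04,0,0,0],[0.087,0,0,0.04,0,0,0],[0.087,0,0,0.032,0,0,0],[0.087,0,0,0,0,0,0],[0.06,0,0,0,0,0,0],[0.05,0,0,0,0,0,0],[0.05,0,0,0,0,0,0],[0.05,0,0,0,0,0,0],[0.05,0,0,0,0,0,0]]' 30
python3 - <<'E'
from h import *
togo([.447,.089,.25],90)
E
```

```text
time: 3.02
position: [0.4983, -0.152, 0.1508]
tool_rot: [-3.134, -0.222, -0.002]
ft_force: [-1.0, 2.6, 5.8]
grip_width: 0.703
grip_force: 29.8
t 3.02 tcp [ 0.4983 -0.152   0.1508] yawY -81.9 z [ 0.002  0.    -1.   ] q [ 0.72  0.14 -0.51  1.87  0.08  1.15 -1.25]
tool shift mm [ -16.6 -245.8  -99.2]
turn about tool z 8.1
```

```bash
python3 -m handwheel '[[0.05,0,0,-0.02,0,0,0],[0.05,0,0,-0.04,0,0,0],[0.05,0,0,-0.04,0,0,0],[0.05,-0.002,-0.03,0,0,0,0],[0.05,-0.003,-0.045,0,0,0,0],[0.05,-0.003,-0.045,0,0,0,0],[0.05,-0.003,-0.045,0,0,0,0],[0.05,-0.003,-0.045,0,0,0,0],[0.05,-0.003,-0.036,0,0,0,0],[0.05,0,0,0,0,0,0],[0.05,0,0,0,0,0,0]]' 30
python3 - <<'E'
from h import *
togo([.446,.088,.137],90)
grab('wrist','w2');grab('side','s2')
a=cv2.resize(load('s2')['im'][170:330,210:410],(500,400)); b=cv2.resize(load('w2')['im'],(300,225))
o=np.zeros((400,800,3),np.uint8);o[:,:500]=a;o[:225,500:]=b;cv2.imwrite('pics/c2.png',o)
E
```

```text
time: 4.4
position: [0.4461, 0.0872, 0.2493]
tool_rot: [3.133, 0.22, -0.001]
ft_force: [0.7, -0.1, -2.0]
grip_width: 0.699
grip_force: 29.7
t 4.4 tcp [0.4461 0.0872 0.2493] yawY -82.0 z [-0.    -0.001 -1.   ] q [ 0.54 -0.1  -0.73  1.87 -0.07  1.34 -1.61]
tool shift mm [ 1.000e-01 -9.000e-01  1.123e+02]
turn about tool z 8.0
```

View pics/c2.png

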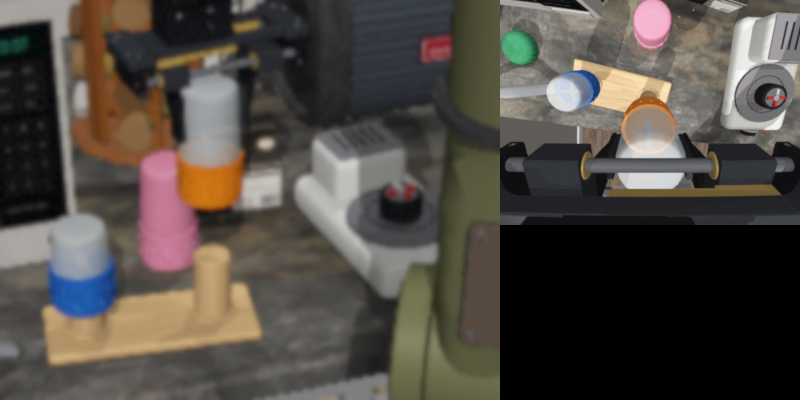

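The side view shows the cup held level above the free post; the coupling is bare on the deck. Lowering.

```bash
python3 -m handwheel '[[0.05,0,-0.001,0.03,0,0,0],[0.05,0,0,0.03,0,0,0],[0.05,0,0,0.02,0,0,0],[0.05,0,0,0.01,0,0,0],[0.05,0,0,0.01,0,0,0],[0.05,0,0,0.005,0,0,0],[0.05,0,0,0.003,0,0,0],[0.05,0,0,0,0,0,0],[0.05,0,0,0,0,0,0]]' 30
python3 -m handwheel '[[0.05,0,0,0.001,0,0,0],[0.05,0,0,0.001,0,0,0],[0.05,0,0,0,0,0,0]]'
```

```text
time: 5.62
position: [0.4462, 0.0895, 0.1421]
tool_rot: [3.134, 0.221, 0.001]
ft_force: [0.6, -0.0, -1.5]
grip_width: 0.7
grip_force: 29.7
time: 6.0
position: [0.4459, 0.0894, 0.1397]
tool_rot: [3.134, 0.221, -0.0]
ft_force: [0.7, -0.4, -2.3]
grip_width: 0.701
grip_force: 29.7
```

```bash
python3 -m handwheel '[[0.05,0,0,0.001,0,0,0],[0.05,0,0,0.001,0,0,0],[0.05,0,0,0,0,0,0]]'; python3 -m handwheel '[[0.05,0,0,0.001,0,0,0],[0.05,0,0,0.001,0,0,0],[0.05,0,0,0,0,0,0]]'
```

```text
time: 6.38
position: [0.446, 0.0894, 0.1377]
tool_rot: [3.134, 0.221, -0.0]
ft_force: [0.2, -0.6, -2.3]
grip_width: 0.698
grip_force: 29.7
time: 6.75
position: [0.4465, 0.0896, 0.1373]
tool_rot: [3.133, 0.221, 0.001]
ft_force: [-3.0, -0.7, 10.0]
grip_width: 0.702
grip_force: 29.8
```

Contact at the expected height; release, rise and look.

```bash
python3 -m handwheel '[[0.07,0,0,0,0,0,0],[0.087,0,0,0,0,0,0],[0.087,0,0,0,0,0,0],[0.087,0,0,0,0,0,0],[0.087,0,0,-0.02,0,0,0],[0.087,0,0,-0.04,0,0,0],[0.087,0,0,-0.05,0,0,0],[0.087,0,0,-0.04,0,0,0],[0.087,0.002,0.035,0,0,0,0],[0.087,0.002,0.04,0,0,0,0],[0.087,0.002,0.04,0,0,0,0],[0.087,0,0,0,0,0,0]]'
python3 - <<'E'
from h import *
togo([.499,-.148,.20],98)
grab('wrist','w3');grab('side','s3')
a=cv2.resize(load('s3')['im'][170:330,210:410],(400,320)); b=cv2.resize(load('w3')['im'],(400,300))
o=np.zeros((320,800,3),np.uint8);o[:,:400]=a;o[:300,400:]=b;cv2.imwrite('pics/c3.png',o)
E
```

```text
time: 8.25
position: [0.4681, -0.0273, 0.2852]
tool_rot: [3.134, 0.211, -0.001]
ft_force: [0.3, -0.1, -0.6]
grip_width: 0.999
grip_force: 0.0
t 8.25 tcp [ 0.4681 -0.0273  0.2852] yawY -82.3 z [-0.001 -0.    -1.   ] q [ 0.64 -0.07 -0.6   1.79 -0.04  1.41 -1.39]
tool shift mm [ 14.5 123.8  85.2]
turn about tool z -0.3
```

View pics/c3.png

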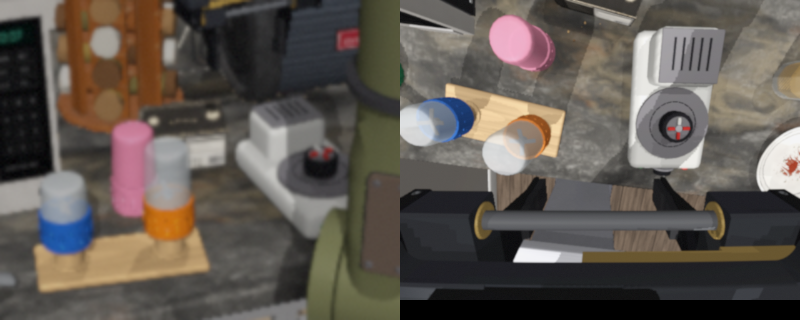

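Cup stands upright on the free post (wrist view about (530,135)); coupling with red dogs at (678,127) in the composite. Measuring the coupling's centre.

```bash
cat >> h.py <<'E'
def coup(tag,z,win):
    f=load(tag); h=cv2.cvtColor(f['im'],cv2.COLOR_BGR2HSV); x0,y0,x1,y1=win
    red=cv2.inRange(h,(0,110,70),(8,255,255))|cv2.inRange(h,(172,110,70),(180,255,255)); wh=cv2.inRange(h,(0,0,150),(180,70,255))
    k=np.zeros_like(red); k[y0:y1,x0:x1]=255; out=[]
    for nm,m in(('red',red&k),('white',wh&k)):
        n,l,st,c=cv2.connectedComponentsWithStats(m)
        for i in range(1,n):
            if st[i,4]>=15: print(nm,st[i,4],np.round(c[i],1),np.round(pts(f,[c[i]],z)[0],4))
E
python3 - <<'E'
from h import *
coup('w3',.093,(422,180,468,228))
E
```

```text
red 68 [433.6 205.6] [ 0.496  -0.1359  0.093 ]
red 68 [458.4 205.2] [ 0.4996 -0.1597  0.093 ]
red 70 [444.5 217.3] [ 0.486  -0.1491  0.093 ]
white 146 [446.5 200. ] [ 0.503 -0.147  0.093]
```

```bash
python3 -m handwheel '[[0.075,0.0045,0.041,0,0,0,0],[0.075,0.0045,0.041,0,0,0,0],[0.075,0.0045,0.041,0.02,0,0,0],[0.075,0,0,0.04,0,0,0],[0.075,0,0,0.04,0,0,0],[0.075,0,0,0.03,0,0,0],[0.075,0,0,0.02,0,0,0],[0.075,0,0,0,0,0,0]]'
python3 - <<'E'
from h import *
togo([.498,-.148,.083],98)
E
```

```text
time: 9.35
position: [0.4978, -0.1416, 0.1345]
tool_rot: [-3.132, -0.225, 0.004]
ft_force: [-0.2, -0.8, 0.6]
grip_width: 0.861
grip_force: 0.0
t 9.35 tcp [ 0.4978 -0.1416  0.1345] yawY -81.8 z [-0.003  0.002 -1.   ] q [ 0.7   0.16 -0.51  1.89  0.08  1.12 -1.27]
tool shift mm [-0.6  6.5 51.4]
turn about tool z 0.2
```

```bash
python3 -m handwheel '[[0.075,0,0.006,0,0,0,0],[0.075,0,0,0.02,0,0,0],[0.075,0,0,0.02,0,0,0],[0.075,0,0,0.011,0,0,0],[0.075,0,0,0,0,0,0],[0.04,0,0,0,0,0,0],[0.04,0,0,0,0,0,0],[0.04,0,0,0,0,0,0],[0.04,0,0,0,0,0,0]]' 30
python3 - <<'E'
from h import *
s=ctrl.get_state(); print(s['torque']); togo([.498,-.148,.083],98)
E
python3 -m handwheel '[[0.04,0,0,0,0,0,5],[0.04,0,0,0,0,0,5],[0.04,0,0,0,0,0,5],[0.04,0,0,0,0,0,5],[0.04,0,0,0,0,0,0]]'
python3 - <<'E'
from h import *
s=ctrl.get_state(); print(s['torque']); togo([.498,-.148,.083],98)
grab('wrist','w4')
E
```

```text
time: 10.48
position: [0.4998, -0.1487, 0.0852]
tool_rot: [-3.133, -0.221, -0.001]
ft_force: [-0.4, 2.8, 2.9]
grip_width: 0.55
grip_force: 30.0
[ 0.53893176  0.13860406 -0.06274018]
t 10.47 tcp [ 0.4998 -0.1487  0.0852] yawY -81.9 z [ 0.     0.001 -1.   ] q [ 0.69  0.22 -0.5   1.93  0.12  1.02 -1.29]
tool shift mm [-1.7 -0.9  2.2]
turn about tool z 0.1
time: 11.1
position: [0.4998, -0.1492, 0.0852]
tool_rot: [3.125, -0.325, 0.001]
ft_force: [-1.0, 1.9, 3.4]
grip_width: 0.547
grip_force: 30.0
[ 0.47242542  0.19530757 -0.00349975]
t 11.1 tcp [ 0.4998 -0.1492  0.0852] yawY -101.9 z [ 0. -0. -1.] q [ 0.66  0.22 -0.46  1.93  0.11  1.02 -1.63]
tool shift mm [-2.  -0.8  2.2]
turn about tool z -19.9
```

```bash
python3 - <<'E'
from h import *
f=load('w4'); K,D,R,t=[np.array(f[k],float) for k in 'KDRt']
p=cv2.projectPoints(np.array([[.498,-.148,.093]]),cv2.Rodrigues(R)[0],t,K,D)[0].ravel(); print(p)
u,v=p.astype(int); coup('w4',.093,(u-45,v-45,u+45,v+45))
a=cv2.resize(f['im'][v-75:v+75,u-100:u+100],(800,600)); cv2.imwrite('pics/c4.png',a)
E
```

```text
[315.19430433 334.43063034]
red 339 [293.2 330.6] [ 0.5019 -0.139   0.093 ]
red 339 [344.8 330.6] [ 0.4972 -0.161   0.093 ]
white 636 [319.2 316.7] [ 0.5062 -0.1515  0.093 ]
white 83 [320.1 375.4] [ 0.4764 -0.1457  0.093 ]
```

View pics/c4.png

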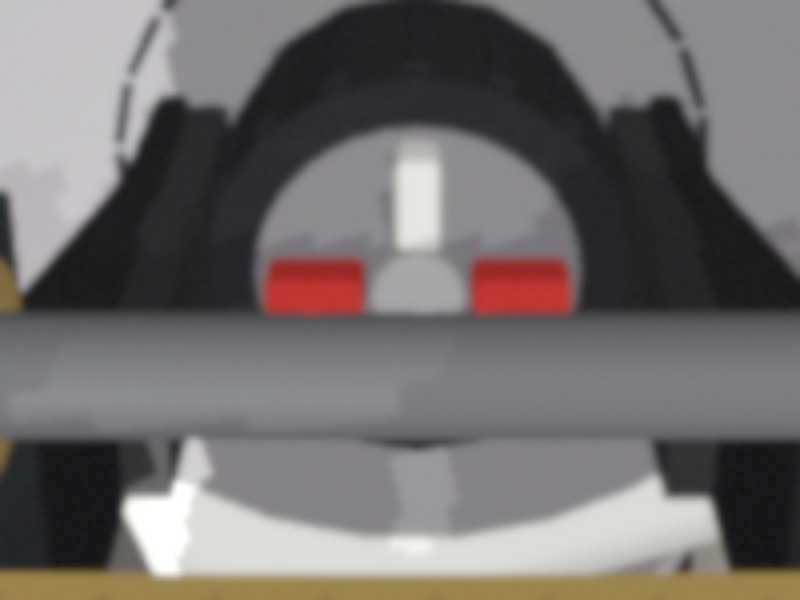

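The white dog now points at -12° yaw versus +8° at the start: it followed the hand by 20° (0.35 rad, beyond the 0.25 stop), clockwise from above, so it looks left-hand. Trying the other way as well for confirmation.

```bash
python3 -m handwheel '[[0.04,0,0,0,0,0,-7],[0.04,0,0,0,0,0,-7],[0.04,0,0,0,0,0,-6],[0.04,0,0,0,0,0,-5],[0.04,0,0,0,0,0,-5],[0.04,0,0,0,0,0,-5],[0.04,0,0,0,0,0,-5],[0.04,0,0,0,0,0,-5],[0.04,0,0,0,0,0,0]]'
python3 - <<'E'
from h import *
s=ctrl.get_state(); print(s['torque']); togo([.498,-.148,.083],98)
grab('wrist','w5'); coup('w5',.093,(270,289,360,350))
E
```

```text
time: 12.28
position: [0.5004, -0.1467, 0.0848]
tool_rot: [-3.008, -0.894, -0.004]
ft_force: [0.5, 6.9, 1.5]
grip_width: 0.549
grip_force: 30.0
[ 1.49383994 -0.22065015 -0.96629612]
t 12.28 tcp [ 0.5004 -0.1467  0.0848] yawY -56.9 z [ 0.001  0.004 -1.   ] q [ 0.74  0.23 -0.56  1.93  0.14  1.02 -0.87]
tool shift mm [-2.7 -0.2  1.8]
turn about tool z 25.1
red 360 [294.2 325.8] [ 0.4963 -0.1367  0.093 ]
red 151 [341.6 333.9] [ 0.5042 -0.1561  0.093 ]
white 268 [326.3 311. ] [ 0.5099 -0.1443  0.093 ]
white 36 [320.1 327. ] [ 0.5019 -0.1464  0.093 ]
white 33 [314.3 331.9] [ 0.4985 -0.1456  0.093 ]
```

The reverse direction stops dead (0.97 N m, pads slipped): left-hand thread confirmed. Wind back free, regrip, and unscrew in one stroke.

```bash
python3 -m handwheel '[[0.068,0,0,0,0,0,0],[0.068,0,0,0,0,0,0],[0.068,0,0,0,0,0,0],[0.068,0,0,0,0,0,-10],[0.068,0,0,0,0,0,-10],[0.068,0,0,0,0,0,-10],[0.068,0,0,0,0,0,-10],[0.068,0,0,0,0,0,-10],[0.068,0,0,0,0,0,-10],[0.068,0,0,0,0,0,0]]'
python3 - <<'E'
from h import *
togo([.4985,-.148,.084],None)
E
```

```text
time: 13.58
position: [0.4994, -0.1499, 0.0847]
tool_rot: [2.164, 2.278, -0.0]
ft_force: [0.4, -0.4, 0.2]
grip_width: 0.78
grip_force: 0.0
t 13.57 tcp [ 0.4994 -0.1499  0.0847] yawY 2.9 z [-0. -0. -1.] q [ 0.86  0.25 -0.69  1.93  0.19  1.03  0.14]
tool shift mm [ 1.9 -0.8  0.7]
```

```bash
python3 -m handwheel '[[0.068,0.002,-0.001,0.0005,0,0,0],[0.04,0,0,0,0,0,0],[0.04,0,0,0,0,0,0],[0.04,0,0,0,0,0,0],[0.04,0,0,-0.0003,0,0,9],[0.04,0,0,-0.0003,0,0,9],[0.04,0,0,-0.0003,0,0,9],[0.04,0,0,-0.0003,0,0,9],[0.04,0,0,-0.0003,0,0,9],[0.04,0,0,-0.0003,0,0,9],[0.04,0,0,-0.0003,0,0,9],[0.04,0,0,0,0,0,0]]' 40
python3 - <<'E'
from h import *
s=ctrl.get_state(); print(s['torque']);togo([.4985,-.148,.084],None)
grab('wrist','w6'); coup('w6',.095,(270,289,360,350))
E
```

```text
time: 15.08
position: [0.4984, -0.1474, 0.0863]
tool_rot: [3.033, 0.817, -0.0]
ft_force: [0.2, -0.1, -0.6]
grip_width: 0.545
grip_force: 40.1
[-0.01579346 -0.02724438  0.01757828]
t 15.07 tcp [ 0.4984 -0.1474  0.0863] yawY -59.8 z [-0. -0. -1.] q [ 0.73  0.22 -0.55  1.93  0.14  1.02 -0.92]
tool shift mm [-0.2  0.5  2.3]
red 306 [315.8 305.9] [ 0.5082 -0.1404  0.095 ]
red 328 [293.4 330.9] [ 0.4928 -0.138   0.095 ]
white 226 [319.1 328.7] [ 0.4994 -0.1471  0.095 ]
white 302 [345.  327.9] [ 0.5053 -0.1566  0.095 ]
```

```bash
python3 -m handwheel '[[0.04,0,0,-0.0003,0,0,9],[0.04,0,0,-0.0003,0,0,9],[0.04,0,0,-0.0003,0,0,9],[0.04,0,0,-0.0003,0,0,9],[0.04,0,0,-0.0003,0,0,9],[0.04,0,0,-0.0003,0,0,9],[0.04,0,0,-0.0003,0,0,6],[0.04,0,0,0,0,0,0],[0.04,0,0,0,0,0,0]]' 40
python3 - <<'E'
from h import *
s=ctrl.get_state(); print(s['torque']);togo([.4985,-.148,.084],None)
grab('wrist','w7'); coup('w7',.097,(270,285,360,350))
E
```

```text
time: 16.25
position: [0.4984, -0.1474, 0.0884]
tool_rot: [3.036, -0.807, -0.0]
ft_force: [-1.1, -0.5, 0.2]
grip_width: 0.545
grip_force: 40.1
[ 0.02867271  0.06672659 -0.04582295]
t 16.25 tcp [ 0.4984 -0.1474  0.0884] yawY -119.8 z [-0.  0. -1.] q [ 0.63  0.21 -0.43  1.93  0.1   1.02 -1.93]
tool shift mm [0.4 0.4 4.4]
red 301 [316. 306.] [ 0.5095 -0.1536  0.097 ]
red 324 [293.5 330.8] [ 0.5039 -0.1391  0.097 ]
white 303 [319.2 328. ] [ 0.4996 -0.1494  0.097 ]
white 388 [345.  326.2] [ 0.4948 -0.1596  0.097 ]
```

Total turn ≈ 2.1 rad; a touch more, then a careful lift.

```bash
python3 -m handwheel '[[0.04,0,0,-0.0002,0,0,3],[0.04,0,0,-0.002,0,0,0],[0.04,0,0,-0.003,0,0,0],[0.04,0,0,0,0,0,0]]' 40
```

```text
time: 16.8
position: [0.4987, -0.1476, 0.094]
tool_rot: [3.013, -0.889, 0.001]
ft_force: [0.3, 0.3, -0.5]
grip_width: 0.545
grip_force: 40.1
```

No resistance, so it is free. Lifting to about 80 mm above the deck.

```bash
python3 -m handwheel '[[0.04,0,0,-0.01,0,0,0],[0.04,0,0,-0.02,0,0,0],[0.04,0,0,-0.02,0,0,0],[0.04,0,0,-0.02,0,0,0],[0.04,0,0,-0.01,0,0,0],[0.04,0,0,0,0,0,0],[0.04,0,0,0,0,0,0],[0.04,0,0,0,0,0,0],[0.04,0,0,0,0,0,0]]' 40
python3 - <<'E'
from h import *
togo([.4985,-.148,.17],None)
grab('wrist','w8');grab('side','s8')
a=cv2.resize(load('s8')['im'][170:330,210:410],(400,320)); b=cv2.resize(load('w8')['im'],(400,300))
o=np.zeros((320,800,3),np.uint8);o[:,:400]=a;o[:300,400:]=b;cv2.imwrite('pics/c8.png',o)
E
```

```text
time: 17.92
position: [0.4981, -0.1474, 0.173]
tool_rot: [-3.013, 0.89, 0.002]
ft_force: [0.8, 1.1, -0.0]
grip_width: 0.547
grip_force: 40.1
t 17.93 tcp [ 0.4981 -0.1474  0.173 ] yawY -122.9 z [-0.001  0.    -1.   ] q [ 0.64  0.11 -0.43  1.85  0.05  1.19 -1.95]
tool shift mm [0.7 0.3 3. ]
```

View pics/c8.png

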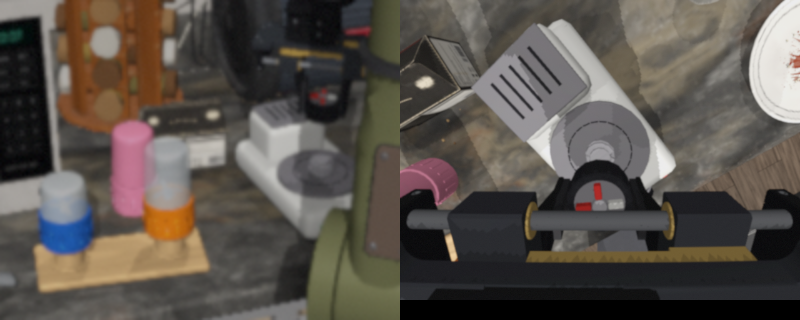

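The coupling is held well above the bare spindle (composite (322,97) and (600,205)), and the cup still stands on the post at (168,190).

```bash
python3 -c "
from bench import ctrl
print(ctrl.close_job())"
```

```text
the job is handed in; nothing more can be done
None
```

The coupling has a left-hand thread (it loosens clockwise seen from above); it is unscrewed and held about 85 mm above the deck, the cup stands released on the free post, and the job is handed in at about 18 s, with no verdict returned.

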